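Jars into the rack lane

ROBOT

A 7-joint arm with a two-finger parallel gripper is mounted at the origin on the work surface. World frame = base frame: x ahead of the robot, y to its left, z up, the work surface at z = 0. Lengths are in m, angles in rad, forces in N, time in s.
With the tool pointing down it reaches from about 0.35 to 0.9 m from the base axis. Payload 8.1 kg.
Tool frame: the origin (TCP) lies at the centre of the arm's flange, where the gripper is bolted on; the fingertips stand 178 mm ahead of it and the grasp point (between the pads) lies 159 mm ahead of it; x points along the fingers, z is the direction in which the jaws open and shut, and the axes are right-handed (so a half turn about x gives the same grasp; the last joint's range is limited). The gripper opens to 92 mm and grips with 3 to 60 N. Pads are 19 mm wide; open, the fingers measure 130 mm over their backs; the gripper's body (75 mm by 190 mm) begins 47 mm behind the grasp point.
Start: joints at [1.066, 0.434, 0.025, 1.573, -0.012, 1.134, -0.075], TCP at [0.244, -0.575, 0.405] pointing down, gripper open.
Joint ranges: [-2.62, 2.62], [-0.44, 2.09], [-1.27, 1.32], [0.08, 2.57], [-1.32, 4.46], [0.12, 2], [-2.74, 2.74]. Speed limits (rad/s): [2.22, 2.22, 3.01, 3.01, 3.14, 3.14, 3.14].

INTERFACE

Orientations are given as a rotation vector (axis times angle).
In Python, from cell import arm, get_image, search_frame, pinpoint gives the robot as it stands.
- The arm moves only by the tool arm_command, never from a script. Its argument "motion" is a list of rows, each a list of 7 numbers: the finger opening in mm, from 0 to 91.8, then the shift along the tool's x, y, z in mm, then the turn, a rotation vector about the tool's x, y, z in degrees. In form: [[fingers, x, y, z, ax, ay, az], ...]. A call has 1 to 5 rows; each row shifts and turns the commanded pose from where the row before left it, along the tool's axes as they then stand; what a row does not reach is not made up. A row lasts 1/8 s, in which the tool goes at most 62.5 mm and 10.7 degrees, less where a joint would pass 70% of its speed; a pose out of reach is approached as far as the arm can. A call with a gripper value outside its range is refused whole. The fingers move at their own pace and stop on an object; "newtons" is the grip in N (left out, the last holds). Time passes only in rows, so rows that do not move let the fingers close. It gives the time, the measured TCP pose, the force and the opening at its end, in the units of the state.
- arm.observe(): the state, without advancing time (a new reading comes with each control period).
- get_image(name): name is "side" or "top" or "wrist"; returns a dict with "frame" (420x560x3 uint8, red, green, blue), "range_z" (420x560 float32, m along the optical axis (not along the pixel's ray), 0 where there is no reading), "K" (3x3 intrinsics, pixels), "origin" and "rotation" of the camera in the world; the wrist camera has in their place "tool_from_camera" (4x4, takes a point from camera to tool coordinates, whose origin is the TCP and whose axes are the tool frame's). Camera axes: x right, y down, z forward; pixel columns grow to the right and rows downward; lengths in m; the calibration is good to about 2 mm. A picture is of the moment at which its call begins: read the wrist's pose just before it.
- arm.sign_off(): hands the job in, once; it reports no verdict.
Trained networks look in the newest picture that a camera, given by its name, has taken for a name from the list of things; names that differ only in an ending like _2 or _b are one class to them, and where a whole thing is asked for, a point or a joint stands for the part that bears it (a point fixed in the world has none). Each returns a list of dicts, best first, with "p" (0 to 1); they miss things now and then, are a little off and sometimes report something else, mostly with a low value. They report only what shows in the picture. A call takes as long as a camera call. They do not tell look-alikes from the thing itself.
- search_frame(camera, target): "point" ([x, y, z] in m, in world coordinates, good to about 4 mm: the middle of the surface that is visible of it).
- pinpoint(camera, target): "point" ([x, y, z] in m, in world coordinates, good to about 4 mm: a listed point, or the origin of a listed thing).
The state is a dict: "clock": time; "joints": joint angles; "dq": joint speeds; "joint_efforts": joint torques, N m; "position": TCP position; "ee_rot": TCP orientation; "force": force on the tool from outside, world axes, zero at the start; "ft_torque": the same for the moment, N m; "width": opening from 0.0 (shut) to 1.0 (fully open).
Only numpy, scipy, OpenCV 4.12 (cv2) and the standard library are available. Lean on these libraries where they do the work, as an engineer would, in place of code of your own. Each camera call takes 0.05 s, during which the arm holds its last target. There are 200 camera calls.

TASK

Put the two clean footed staining jars away in single file in the aluminium lane: push them along the bench one by one, without lifting them, the tall one first until it stands at the end stop, then the short one until it stands right behind it. Keep both upright and leave the wide jar without a foot where it is.

Things in the scene. Friction and masses are not known exactly. Their poses are not given: they have to be found in the camera images.
- lane: Fixed lane: two straight aluminium rails on the bench, 14 mm high, 10 mm thick, 115 mm long, 62 mm apart inside, no floor piece. A stop block 25 mm high closes one end; at the other the rails flare by 30 degrees to 110 mm apart. Origin: on the bench, mid-lane, at the inner face of the stop. y: along the lane from mouth to stop (straight rails y = -115 to 0 mm, flared tips end at -157 mm); z up.
- tall_jar: The taller footed staining jar, empty clear glass with a black cap, 80 mm high: round body 42 mm in diameter, cap 40 mm in diameter and 16 mm high at the top, round grey plastic foot 50 mm in diameter and 6 mm thick. 0.15 kg. Origin: centre of its underside, z up. Pushed 30 mm or less above the bench it slides without tipping.
- short_jar: The shorter footed staining jar, 52 mm high, otherwise the same: body 42 mm, black cap 40 mm by 16 mm, grey foot 50 mm in diameter and 6 mm thick. About 0.11 kg. Origin: centre of its underside, z up.
- wide_jar: A wide straight jar with a black cap and no foot, 64 mm in diameter and 60 mm high, standing behind the two footed jars as seen from the lane. Not part of the job. Origin: centre of its underside, z up.
Not all that is in view belongs to the job. Leave any red look-alike of the tall_jar alone. What is shaped like the short_jar but green is not meant.

How it is judged:
On the way, in this order (a step that is already met when the one before it is completed fails the run):
1. the tall jar stands at the end stop, within 17 mm of touching it, while the short jar is still outside the straight rails (x of tall_jar in the frame of lane between -0.015 and 0.015 m and angle between tall_jar's own z axis and vertical below 0.17 rad and height (world z) of tall_jar below 0.008 m and y of tall_jar in the frame of lane between -0.042 and -0.015 m and y of short_jar in the frame of lane below -0.12 m), for 0.2 s.
2. the short jar stands in the lane right behind the tall one, within 17 mm of touching it (x of tall_jar in the frame of lane between -0.015 and 0.015 m and angle between each of tall_jar, short_jar's own z axis and vertical below 0.17 rad and height (world z) of each of tall_jar, short_jar below 0.008 m and y of tall_jar in the frame of lane between -0.042 and -0.015 m and x of short_jar in the frame of lane between -0.015 and 0.015 m and horizontal distance between short_jar and tall_jar below 0.067 m and y of short_jar in the frame of lane below -0.06 m), for 0.2 s.
At the end, for the whole second after the job is handed in: Both footed jars stand upright (within 10 degrees) on the bench between the straight rails, at rest: the tall one with its foot within 17 mm of the end stop, the short one behind it on the mouth side with the gap between their feet under 17 mm (all of step 2 and linear speed of each of tall_jar, short_jar below 0.02 m/s); the robot touches nothing.
It fails at once if a footed jar is lifted more than 20 mm off the bench (height (world z) of any of tall_jar, short_jar above 0.02 m).
It fails at once if a footed jar is tipped over (more than 45 degrees) (angle between any of tall_jar, short_jar's own z axis and vertical above 0.785 rad).
It fails at once if the wide jar is moved more than 20 mm (distance of wide_jar from where it was at the start of the episode above 0.02 m).
It also fails if it takes over 54 s, if anything falls off the work surface, if the arm or the gripper's body presses on something with over 40 N, if the wrist force passes 120 N, or if a joint passes its speed limit or range.

## Working session

There is one attempt and no reset: what is moved stays moved. The work goes in short steps, Python scripts to look and compute and a tool call to move; the robot and the scene stay as the last step left them, time stands still between calls to the robot, and variables do not carry over. Pictures are saved under pics/ and viewed, about 8 in all and at most 12, crops included, and the job is handed in when it is done.

Besides the shell and the picture viewer there is one more tool, called after ">>>" as a command line: name --pt "numbers of a row" for each row, then --argument value for the rest. arm_command: Moves the arm, as the interface text tells. Its arguments: {"type":"object","properties":{"motion":{"type":"array"},"newtons":{"type":"number"}},"required":["motion"]}

```bash
mkdir -p pics
cat > h.py <<'E'
from cell import arm,get_image,search_frame,pinpoint
import numpy as np,cv2
from scipy.spatial.transform import Rotation as R
def save(d,n): cv2.imwrite(f"pics/{n}.png",cv2.cvtColor(d["frame"],cv2.COLOR_RGB2BGR))
def cloud(d):
    v,u=np.mgrid[:420,:560]; z=d["range_z"];K=np.array(d["K"])
    p=np.stack([(u-K[0,2])*z/K[0,0],(v-K[1,2])*z/K[1,1],z],-1)
    return p@np.array(d["rotation"]).T+np.array(d["origin"])
def px(d,P):
    c=(np.array(P)-d["origin"])@np.array(d["rotation"]);q=np.array(d["K"])@c;return (q[:2]/q[2]).round()
E
python3 - <<'E'
from h import *
s=arm.observe();print(s)
print(R.from_rotvec(s["ee_rot"]).as_matrix().round(3))
ims=[]
for c in ["top","side"]:
    d=get_image(c);save(d,c+"0");ims.append(d["frame"])
    print(c,np.round(d["origin"],3),np.round(d["rotation"],3).tolist())
    for t in ["lane","tall_jar","short_jar","wide_jar"]:
        for r in pinpoint(c,t)[:4]: print(c,t,np.round(r["point"],3),round(r["p"],2),px(d,r["point"]))
E
```

```text
{'clock': 0.0, 'joints': array([ 1.06644462,  0.43525752,  0.02493578,  1.57410188, -0.01164006,
        1.13401472, -0.07505913]), 'dq': array([-4.76627473e-04,  5.33696341e-04, -1.37920709e-04, -1.05303293e-04,
        9.78078799e-04, -8.52913561e-04,  3.32568855e-05]), 'joint_efforts': array([ 5.59332912e-04, -6.67847586e+01,  9.85076465e-01, -3.14461648e+01,
       -6.05337764e-02,  4.30018036e-02,  1.34269289e-04]), 'position': array([ 0.24429711, -0.57502227,  0.40392099]), 'ee_rot': array([ 0.90924873,  1.37433772, -0.90789699]), 'force': array([0.02335546, 0.33261324, 0.59640473]), 'ft_torque': array([0.00713147, 0.02866701, 0.02564555]), 'width': 0.9982836584850502}
[[-0.001  0.92   0.391]
 [ 0.001  0.391 -0.92 ]
 [-1.    -0.    -0.002]]
top [0.48  0.086 0.854] [-2.128, 2.193, -0.119]Traceback (most recent call last):
  File "<stdin>", line 9, in <module>
  File "h.py", line 10, in px
    c=(np.array(P)-d["origin"])@np.array(d["rotation"]);q=np.array(d["K"])@c;return (q[:2]/q[2]).round()
                                                          ~~~~~~~~~~~~~~~~^~
ValueError: matmul: Input operand 1 does not have enough dimensions (has 0, gufunc core with signature (n?,k),(k,m?)->(n?,m?) requires 1)
```

Rotation is a rotation vector; fix that.

```bash
sed -i 's/np.array(d\["rotation"\])/R.from_rotvec(d["rotation"]).as_matrix()/' h.py
python3 - <<'E'
from h import *
for c in ["top","side"]:
    d=get_image(c);save(d,c+"0")
    for t in ["lane","tall_jar","short_jar","wide_jar"]:
        for r in pinpoint(c,t)[:4]: print(c,t,np.round(r["point"],3),round(r["p"],2),px(d,r["point"]))
    np.save(f"pics/{c}c.npy",cloud(d)); np.save(f"pics/{c}f.npy",d["frame"])
E
```

```text
top lane [0.544 0.297 0.001] 0.93 [158. 239.]
top tall_jar [ 0.419  0.064 -0.001] 0.71 [305. 312.]
top tall_jar [ 0.499  0.045 -0.001] 0.66 [315. 262.]
top short_jar [0.745 0.037 0.003] 0.73 [314. 112.]
top short_jar [ 0.642  0.042 -0.002] 0.64 [313. 174.]
top wide_jar [ 0.588 -0.09   0.001] 0.68 [396. 204.]
side lane [0.546 0.3   0.002] 0.69 [289. 340.]
side tall_jar [0.499 0.043 0.003] 0.81 [338. 229.]
side tall_jar [0.42  0.064 0.005] 0.75 [382. 242.]
side tall_jar [ 0.585 -0.093  0.001] 0.68 [302. 182.]
side short_jar [0.741 0.042 0.004] 0.9 [208. 213.]
side short_jar [0.64  0.04  0.006] 0.65 [262. 218.]
side wide_jar [ 0.585 -0.096  0.002] 0.88 [302. 181.]
```

View pics/top0.png

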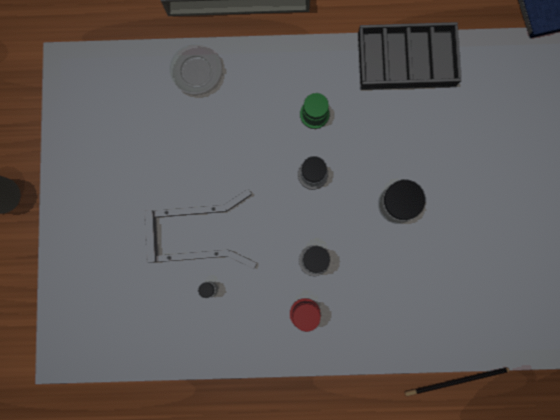

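View pics/side0.png

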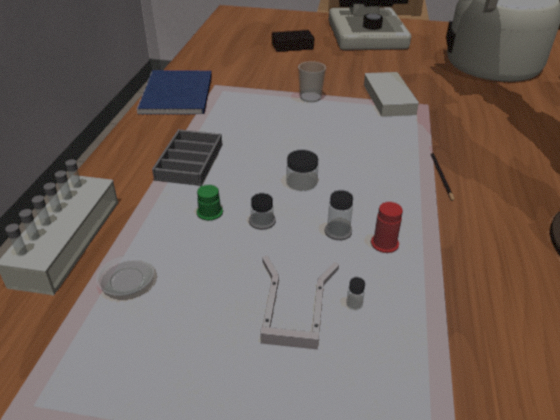

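Top view: the tall candidates are clear with a black cap at (315,262) and red at (305,315). The short candidates are clear with a black cap at (314,172) and green at (314,112). The clear, black-capped ones fit the description. The wide jar is at (404,200). The lane opens to the right (world -y), with its stop at (152,236) and a small vial beside it at (207,290). Next I'll measure from depth and check a crop.

Run:
```python
from h import *
f=np.load("pics/topf.npy");c=np.load("pics/topc.npy")
cs=np.load("pics/sidec.npy")
for n,p,h in [("tall",(.499,.044),.080),("short",(.641,.041),.052),("wide",(.586,-.093),.060),("red",(.42,.064),.08),("vial",(.455,.22),.04)]:
  for nm,cc in(("top",c),("side",cs)):
    m=(np.hypot(cc[...,0]-p[0],cc[...,1]-p[1])<.05)&(cc[...,2]>.02)
    q=cc[m]
    if len(q)<5: print(n,nm,len(q));continue
    zt=np.percentile(q[:,2],95); t=q[q[:,2]>zt-.006]
    (x,y),r=cv2.minEnclosingCircle(t[:,:2].astype(np.float32))
    print(n,nm,len(t),"ztop",zt.round(4),"circ",round(x,4),round(y,4),round(r,4),"mean",t.mean(0).round(4))
print("bench z",np.median(c[300:350,100:180,2]).round(4))
for nm,cc in(("top",c),("side",cs)):
  P=cc[(np.abs(cc[...,0]-.545)<.075)&(cc[...,1]>.12)&(cc[...,1]<.34)&(cc[...,2]>.009)&(cc[...,2]<.019)]
  S=cc[(np.abs(cc[...,0]-.545)<.075)&(cc[...,1]>.25)&(cc[...,1]<.34)&(cc[...,2]>.021)&(cc[...,2]<.03)]
  print(nm,len(P),"stop",S.mean(0).round(4),S.min(0).round(4),S.max(0).round(4))
  for s in(-1,1):
    Q=P[(np.sign(P[:,0]-.545)==s)&(P[:,1]>.20)&(P[:,1]<.28)&(np.abs(P[:,0]-.545)>.02)&(np.abs(P[:,0]-.545)<.055)]
    k=np.polyfit(Q[:,1],Q[:,0],1);print(s,len(Q),"dx/dy",k[0].round(4),"x at .3,.18",np.polyval(k,[.3,.18]).round(4))
  k=np.polyfit(S[:,0],S[:,1],1);print("stop slope dy/dx",k[0].round(4))
cr=f[90:340,140:440];cr=cv2.convertScaleAbs(cr,alpha=1.6)
cv2.imwrite("pics/crop.png",cv2.cvtColor(cv2.resize(cr,None,fx=2.4,fy=2.4,interpolation=cv2.INTER_CUBIC),cv2.COLOR_RGB2BGR))
```

```text
tall top 916 ztop 0.8541 circ 0.48 0.0861 0.0001 mean [0.48   0.0861 0.8541]
tall side 292 ztop 0.082 circ 0.4989 0.0485 0.0204 mean [0.4992 0.05   0.0808]
short top 505 ztop 0.0541 circ 0.6412 0.0427 0.02 mean [0.6409 0.0431 0.052 ]
short side 275 ztop 0.0543 circ 0.6392 0.0455 0.0211 mean [0.6383 0.0471 0.0527]
wide top 1294 ztop 0.062 circ 0.5885 -0.0926 0.0311 mean [ 0.588  -0.0922  0.0598]
wide side 481 ztop 0.0624 circ 0.5862 -0.0913 0.0324 mean [ 0.5857 -0.0879  0.0608]
red top 599 ztop 0.0819 circ 0.4181 0.0631 0.0199 mean [0.4182 0.0633 0.0799]
red side 324 ztop 0.0821 circ 0.4156 0.0646 0.0213 mean [0.416  0.0672 0.0807]
vial top 195 ztop 0.0519 circ 0.4612 0.2127 0.0121 mean [0.461  0.2125 0.0499]
vial side 172 ztop 0.0523 circ 0.4587 0.2139 0.0133 mean [0.4586 0.2161 0.0507]
bench z 0.0013
top 1385 stop [0.5476 0.3033 0.0249] [0.5072 0.2955 0.021 ] [0.5882 0.3122 0.0292]
-1 324 dx/dy -0.052 x at .3,.18 [0.5114 0.5177]
1 327 dx/dy -0.0512 x at .3,.18 [0.5834 0.5895]
stop slope dy/dx 0.0519
side 1280 stop [0.5449 0.3065 0.0256] [0.504  0.2969 0.0211] [0.5859 0.3138 0.0289]
-1 279 dx/dy -0.0529 x at .3,.18 [0.5091 0.5155]
1 278 dx/dy -0.0537 x at .3,.18 [0.5808 0.5872]
stop slope dy/dx 0.0521
```

View pics/crop.png

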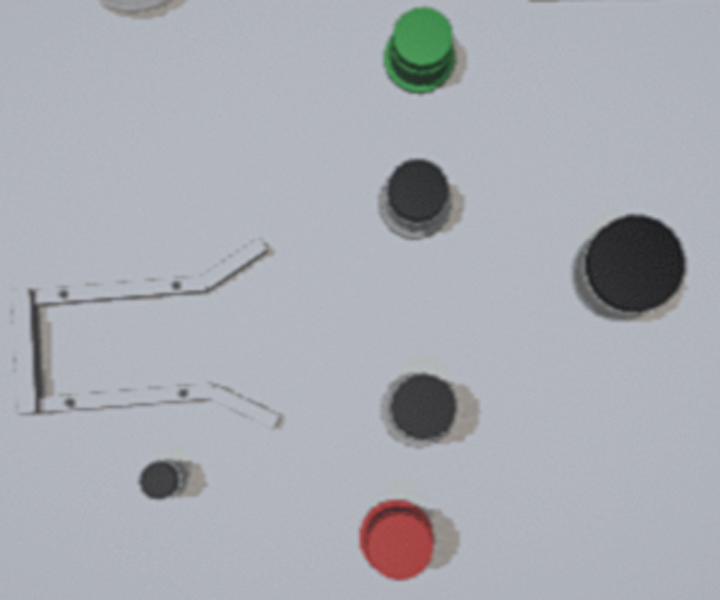

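The crop confirms the targets: the clear, black-capped tall jar at crop (423,407) and short jar at (418,190). The red (398,540) and green (422,40) look-alikes stay untouched. The plan is to push with the fingers about 26 mm apart as a V-cradle, tips about 22 mm up so they clear the rails.

```bash
cat >> h.py <<'E'
def pose():
    s=arm.observe();M=R.from_rotvec(s["ee_rot"]).as_matrix()
    return s,np.r_[s["position"]*1000,np.degrees(np.arctan2(M[1,1],M[0,1]))]
def plan(targets,f,start=None):
    "targets: rows of tool x,y,z(mm),heading(deg) -> motion rows in 0.5 mm / 0.5 deg"
    s,p=pose();print("t",round(s["clock"],2),"pose",p.round(1),"F",s["force"].round(1),"w",round(s["width"],3))
    p=np.array(start,float) if start is not None else p
    out=[]
    for T in targets:
        d=np.array(T)-p;h=np.radians(p[3]);c,n=np.cos(h),np.sin(h)
        r=np.round(2*np.array([-d[2],d[0]*c+d[1]*n,d[0]*n-d[1]*c,-d[3]]))/2
        p=p+[r[1]*c+r[2]*n,r[1]*n-r[2]*c,-r[0],-r[3]]
        out.append([f,*r.tolist(),0,0])
    for i in range(0,len(out),5): print(out[i:i+5],)
    print("end",p.round(1))
    return p
def line(a,b,n): return [np.array(a)+(np.array(b)-np.array(a))*k/n for k in range(1,n+1)]
E
python3 - <<'E'
from h import *
s,p=pose()
plan(line(p,[482,12,404,62],15),26)
c=cloud(get_image("top"))
m=(np.hypot(c[...,0]-.499,c[...,1]-.045)<.04)&(c[...,2]>.07)&(c[...,2]<.09);t=c[m]
print(len(t),t.mean(0),cv2.minEnclosingCircle(t[:,:2].astype(np.float32)))
E
```

```text
t 0.6 pose [ 244.4 -575.2  404.8   23. ] F [0.2 0.4 1.1] w 1.0
[[26, 0.0, 30.0, -30.0, -2.5, 0, 0], [26, 0.0, 31.0, -28.5, -2.5, 0, 0], [26, 0.0, 32.5, -27.0, -3.0, 0, 0], [26, 0.0, 33.5, -25.5, -2.5, 0, 0], [26, 0.5, 35.0, -24.0, -2.5, 0, 0]]
[[26, -0.0, 36.0, -22.0, -2.5, 0, 0], [26, -0.0, 36.5, -21.0, -2.5, 0, 0], [26, -0.0, 37.5, -19.0, -3.0, 0, 0], [26, -0.0, 39.0, -17.0, -2.5, 0, 0], [26, 0.0, 39.0, -15.5, -2.5, 0, 0]]
[[26, 0.0, 40.0, -14.0, -2.5, 0, 0], [26, 0.0, 40.5, -12.0, -2.5, 0, 0], [26, 0.0, 41.0, -10.0, -3.0, 0, 0], [26, 0.0, 41.5, -8.0, -2.5, 0, 0], [26, 0.5, 42.0, -6.0, -2.5, 0, 0]]
end [482.3  12.1 403.8  62. ]
579 [0.50135894 0.04608337 0.07989588] ((0.5015848875045776, 0.04608645290136337), 0.019839158281683922)
```

>>> arm_command --pt "26 0 30 -30 -2.5 0 0" --pt "26 0 31 -28.5 -2.5 0 0" --pt "26 0 32.5 -27 -3 0 0" --pt "26 0 33.5 -25.5 -2.5 0 0" --pt "26 0.5 35 -24 -2.5 0 0"

```text
clock: 1.27
position: [0.3239, -0.378, 0.4045]
ee_rot: [0.734, 1.443, -0.734]
force: [0.2, -0.2, -0.9]
width: 0.507
```

>>> arm_command --pt "26 0 36 -22 -2.5 0 0" --pt "26 0 36.5 -21 -2.5 0 0" --pt "26 0 37.5 -19 -3 0 0" --pt "26 0 39 -17 -2.5 0 0" --pt "26 0 39 -15.5 -2.5 0 0"

```text
clock: 1.9
position: [0.4032, -0.1826, 0.4045]
ee_rot: [0.558, 1.497, -0.559]
force: [0.8, -0.9, 0.5]
width: 0.281
```

>>> arm_command --pt "26 0 40 -14 -2.5 0 0" --pt "26 0 40.5 -12 -2.5 0 0" --pt "26 0 41 -10 -3 0 0" --pt "26 0 41.5 -8 -2.5 0 0" --pt "26 0.5 42 -6 -2.5 0 0"

```text
clock: 2.52
position: [0.4827, 0.0133, 0.404]
ee_rot: [0.382, 1.536, -0.382]
force: [0.5, -0.2, 0.4]
width: 0.283
```

>>> arm_command --pt "26 45 0 0 0 0 0" --pt "26 45 0 0 0 0 0" --pt "26 45 0 0 0 0 0" --pt "26 30 0 0 0 0 0" --pt "26 0 0 0 0 0 0"

```text
clock: 3.15
position: [0.4815, 0.012, 0.2372]
ee_rot: [0.382, 1.541, -0.384]
force: [-0.2, -0.2, 0.1]
width: 0.28
```

Run:
```python
from h import *
d=get_image("side");save(d,"side1")
cv2.imwrite("pics/side1c.png",cv2.resize(cv2.cvtColor(d["frame"][100:360,180:460],cv2.COLOR_RGB2BGR),None,fx=2.2,fy=2.2,interpolation=cv2.INTER_CUBIC))
s,p=pose();plan(line(p,[482,13,200.5,62],2),26)
```

```text
t 3.2 pose [482.2  12.2 238.6  62. ] F [0.4 0.1 0.1] w 0.284
[[26, 19.0, 0.5, -0.5, 0.0, 0, 0], [26, 19.0, 0.0, -0.0, 0.0, 0, 0]]
end [482.   12.8 200.6  62. ]
```

View pics/side1c.png

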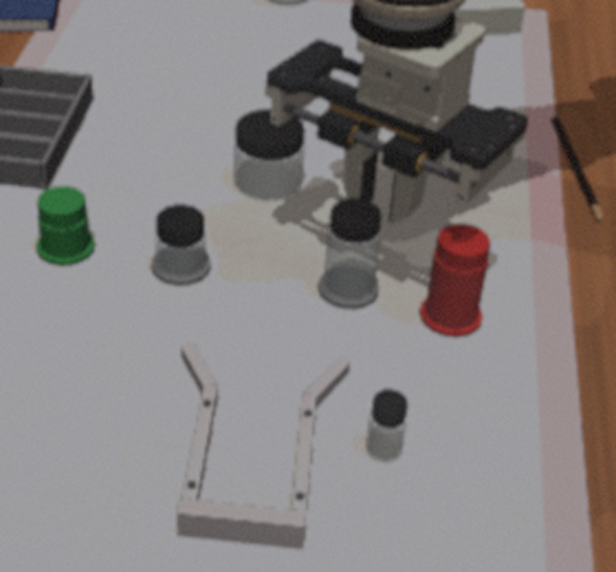

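The fingers sit just behind the tall jar, between it and the wide jar, and clear of the red one. Next I'll go down and plan the push.

>>> arm_command --pt "26 19 0.5 -0.5 0 0 0" --pt "26 19 0 0 0 0 0" --pt "26 0 0 0 0 0 0"

```text
clock: 3.58
position: [0.4824, 0.0128, 0.2014]
ee_rot: [0.383, 1.536, -0.383]
force: [-0.0, 0.7, 0.5]
width: 0.281
```

```bash
cat >> h.py <<'E'
def tool(x,y,h,z=201,off=26): a=np.radians(h);return [x-off*np.cos(a),y-off*np.sin(a),z,h]
def jarpath(keys,ns):
    o=[]
    for a,b,n in zip(keys,keys[1:],ns): o+=[tool(*k) for k in line(a,b,n)]
    return o
E
python3 - <<'E'
from h import *
s,p=pose();print(s["joints"].round(2))
plan(line(p,tool(500,47,62),2)+jarpath([(500,47,62),(541,124,62),(553,168,93)],[8,5]),26)
E
```

```text
[ 0.14  0.52 -0.36  2.1   0.33  0.58 -0.95]
t 3.58 pose [482.4  12.8 201.4  62. ] F [-0.   0.7  0.5] w 0.281
[[26, 0.0, 6.0, -0.5, 0.0, 0, 0], [26, 0.5, 6.5, -0.0, 0.0, 0, 0], [26, -0.0, 11.0, -0.0, 0.0, 0, 0], [26, -0.0, 11.0, 0.0, 0.0, 0, 0], [26, -0.0, 10.5, 0.0, 0.0, 0, 0]]
[[26, -0.0, 11.0, 0.0, 0.0, 0, 0], [26, -0.0, 11.0, 0.0, 0.0, 0, 0], [26, -0.0, 11.0, 0.0, 0.0, 0, 0], [26, -0.0, 11.0, 0.0, 0.0, 0, 0], [26, -0.0, 10.5, 0.0, 0.0, 0, 0]]
[[26, -0.0, 9.5, 1.0, -6.0, 0, 0], [26, -0.0, 9.0, 1.5, -6.5, 0, 0], [26, -0.0, 9.5, 3.0, -6.0, 0, 0], [26, -0.0, 9.0, 3.5, -6.5, 0, 0], [26, -0.0, 9.0, 5.0, -6.0, 0, 0]]
end [554.6 142.  200.9  93. ]
```

>>> arm_command --pt "26 0 6 -0.5 0 0 0" --pt "26 0.5 6.5 0 0 0 0" --pt "26 0 8 0 0 0 0" --pt "26 0 11 0 0 0 0" --pt "26 0 11 0 0 0 0"

```text
clock: 4.2
position: [0.502, 0.0511, 0.2003]
ee_rot: [0.383, 1.537, -0.383]
force: [-1.9, -3.7, 4.7]
width: 0.283
```

```bash
cat >> h.py <<'E'
def caps(c,zlo,zhi,p,r=.045):
    "cap-top centre near p from a camera"
    d=get_image(c);q=cloud(d);m=(d["range_z"]>0)&(np.hypot(q[...,0]-p[0],q[...,1]-p[1])<r)&(q[...,2]>zlo)&(q[...,2]<zhi)
    t=q[m]
    if len(t)<10: print(c,"few",len(t));return
    (x,y),rr=cv2.minEnclosingCircle(t[:,:2].astype(np.float32));print(c,len(t),"mean",(t.mean(0)*1000).round(1),"circ",[round(1000*v,1) for v in(x,y,rr)])
E
python3 - <<'E'
from h import *
s,p=pose();a=np.radians(p[3]);print("expected jar",p[0]+26*np.cos(a),p[1]+26*np.sin(a),p,s["force"],s["width"])
for c in("side","top"):
    caps(c,.074,.087,(.514,.073))
    print([(np.round(r["point"],3),round(r["p"],2)) for r in pinpoint(c,"tall_jar")])
d=get_image("side")
cv2.imwrite("pics/side2c.png",cv2.resize(cv2.cvtColor(d["frame"][100:360,180:460],cv2.COLOR_RGB2BGR),None,fx=2.2,fy=2.2,interpolation=cv2.INTER_CUBIC))
E
```

```text
expected jar 514.1594441664723 74.06066079329882 [501.95719044  51.10189332 200.34088038  62.01000007] [-1.86769163 -3.68580051  4.74566967] 0.2831917396320555
side 338 mean [515.   76.   80.2] circ [503.3, 67.7, 33.5]
[(array([0.514, 0.069, 0.002]), 0.69), (array([0.416, 0.066, 0.002]), 0.57)]
top few 0
[]
```

View pics/side2c.png

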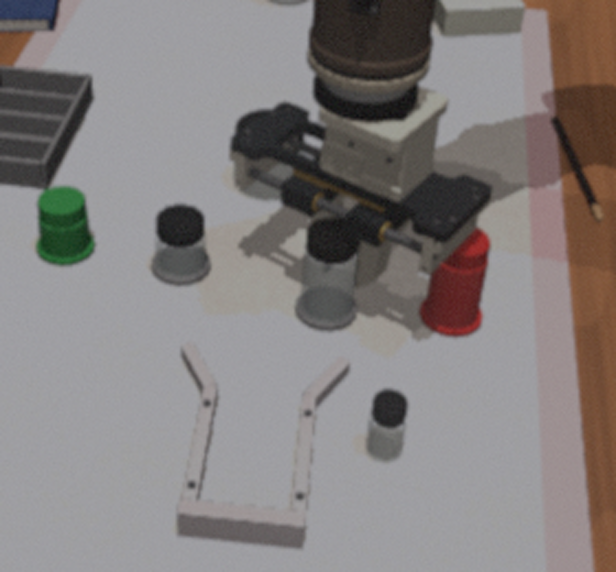

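The jar sits in the cradle and moves as expected (about 514,74). But an upward force of 4.7 N is odd, so I'll check the static reading before going on.

Run:
```python
from h import *
s,p=pose();print(p.round(1),s["force"].round(2),s["ft_torque"].round(3),R.from_rotvec(s["ee_rot"]).as_matrix()[:,0].round(4))
q=[ (t,[(np.round(r["point"],3),round(r["p"],2)) for r in pinpoint("side",t)]) for t in("tall_jar","short_jar")];print(q)
caps("side",.074,.09,(.416,.066),.035)
```

```text
[501.6  51.  200.1  62.1] [-0.4  -0.14  0.03] [-0.031 -0.001 -0.019] [ 0.e+00  5.e-04 -1.e+00]
[('tall_jar', [(array([0.513, 0.074, 0.005]), 0.86), (array([0.417, 0.066, 0.002]), 0.71)]), ('short_jar', [(array([0.643, 0.041, 0.001]), 0.93), (array([0.74 , 0.043, 0.002]), 0.55), (array([ 0.588, -0.095,  0.001]), 0.17)])]
side 192 mean [409.4  72.3  80. ] circ [412.6, 66.3, 20.9]
```

>>> arm_command --pt "26 -5 0 0 0 0 0" --pt "26 0 0 0 0 0 0"

```text
clock: 4.85
position: [0.5018, 0.0505, 0.2057]
ee_rot: [0.383, 1.536, -0.383]
force: [0.0, -0.7, 0.3]
width: 0.283
```

Run:
```python
from h import *
s,p=pose();print(p.round(1),s["force"].round(2),s["ft_torque"].round(3))
```

```text
[501.8  50.5 205.7  62. ] [ 0.04 -0.65  0.31] [-0.037 -0.041 -0.027]
```

The static force is near zero, so that was only the contact transient. The 5 mm raise leaves the tips at about 27 mm, still under 30. Continuing the push.

Run:
```python
from h import *
z=202.5
plan(jarpath([(514,73.5,62,z),(541,124,62,z),(553,168,93,z)],[6,5]),26)
```

```text
t 4.85 pose [501.8  50.5 205.7  62. ] F [ 0.  -0.7  0.3] w 0.283
[[26, 3.0, 9.5, 0.0, 0.0, 0, 0], [26, 0.0, 9.5, 0.0, 0.0, 0, 0], [26, 0.0, 9.5, 0.0, 0.0, 0, 0], [26, 0.0, 10.0, 0.0, 0.0, 0, 0], [26, 0.0, 9.5, 0.0, 0.0, 0, 0]]
[[26, 0.0, 9.5, 0.0, 0.0, 0, 0], [26, 0.0, 9.0, 1.0, -6.0, 0, 0], [26, 0.0, 9.0, 1.5, -6.5, 0, 0], [26, 0.0, 9.5, 3.0, -6.0, 0, 0], [26, 0.0, 9.0, 3.5, -6.5, 0, 0]]
[[26, 0.0, 9.0, 5.0, -6.0, 0, 0]]
end [554.5 141.9 202.7  93. ]
```

>>> arm_command --pt "26 2 7 0 0 0 0" --pt "26 0 9.5 0 0 0 0" --pt "26 0 10 0 0 0 0" --pt "26 0 10.5 0 0 0 0" --pt "26 0 10.5 0 0 0 0"

```text
clock: 5.48
position: [0.5242, 0.0935, 0.2031]
ee_rot: [0.383, 1.537, -0.382]
force: [-0.8, -1.4, 1.1]
width: 0.283
```

>>> arm_command --pt "26 0 9.5 0 0 0 0" --pt "26 0 9 1 -6 0 0" --pt "26 0 9 1.5 -6.5 0 0" --pt "26 0 9.5 3 -6 0 0" --pt "26 0 9 3.5 -6.5 0 0"

```text
clock: 6.1
position: [0.5491, 0.1333, 0.2033]
ee_rot: [0.038, 1.57, -0.038]
force: [0.2, -2.0, 0.3]
width: 0.282
```

Run:
```python
from h import *
s,p=pose();a=np.radians(p[3]);print("expected jar",(p[0]+26*np.cos(a)).round(1),(p[1]+26*np.sin(a)).round(1),s["force"].round(1))
P=((p[0]+26*np.cos(a))/1000,(p[1]+26*np.sin(a))/1000)
print([(np.round(r["point"],3),round(r["p"],2)) for r in pinpoint("side","tall_jar")])
caps("side",.074,.085,P,.03)
z=p[2]
plan([tool(553,169,93,z)]+jarpath([(553,169,93,z),(549,250,93,z)],[8]),26)
```

```text
expected jar 550.3 159.3 [ 0.2 -2.   0.3]
[(array([0.418, 0.066, 0.001]), 0.83), (array([0.511, 0.076, 0.002]), 0.79)]
side 419 mean [550.4 163.6  80.5] circ [551.1, 155.1, 27.2]
t 6.2 pose [549.2 134.  203.3  87.1] F [ 0.6 -0.3 -0.2] w 0.28
[[26, 0.0, 9.5, 4.5, -6.0, 0, 0], [26, 0.0, 10.0, 0.5, 0.0, 0, 0], [26, 0.0, 10.0, -0.0, 0.0, 0, 0], [26, 0.0, 10.0, -0.0, 0.0, 0, 0], [26, 0.0, 10.5, -0.0, 0.0, 0, 0]]
[[26, 0.0, 10.0, 0.0, 0.0, 0, 0], [26, 0.0, 10.0, 0.0, 0.0, 0, 0], [26, 0.0, 10.0, 0.0, 0.0, 0, 0], [26, 0.0, 10.5, 0.0, 0.0, 0, 0]]
end [550.2 224.2 203.3  93.1]
```

The depth centre (550,164) matches the expected position (550,160); the network had used the older picture. Now entering the lane.

>>> arm_command --pt "26 0 9.5 4.5 -6 0 0" --pt "26 0 10 0.5 0 0 0" --pt "26 0 10 0 0 0 0" --pt "26 0 10 0 0 0 0" --pt "26 0 10 0 0 0 0"

```text
clock: 6.82
position: [0.5517, 0.1828, 0.2032]
ee_rot: [-0.041, 1.57, 0.041]
force: [0.1, -0.9, 0.3]
width: 0.283
```

>>> arm_command --pt "26 0 10 0 0 0 0" --pt "26 0 10 0 0 0 0" --pt "26 0 10 0 0 0 0" --pt "26 0 10 0 0 0 0"

```text
clock: 7.32
position: [0.5498, 0.2226, 0.2032]
ee_rot: [-0.041, 1.57, 0.041]
force: [0.0, 0.4, 0.1]
width: 0.282
```

Run:
```python
from h import *
s,p=pose();a=np.radians(p[3]);P=np.array([p[0]+26*np.cos(a),p[1]+26*np.sin(a)])
print("expected jar",P.round(1),p.round(1),s["force"].round(1))
d=get_image("side")
print([(np.round(r["point"],3),round(r["p"],2)) for r in pinpoint("side","tall_jar")])
caps("side",.074,.085,P/1000,.03)
cv2.imwrite("pics/side3c.png",cv2.resize(cv2.cvtColor(d["frame"][100:360,180:460],cv2.COLOR_RGB2BGR),None,fx=2.2,fy=2.2,interpolation=cv2.INTER_CUBIC))
```

```text
expected jar [548.4 248.5] [549.8 222.6 203.2  93. ] [0.  0.4 0.1]
[(array([0.417, 0.068, 0.003]), 0.82), (array([0.551, 0.247, 0.001]), 0.64)]
side 521 mean [547.3 253.5  80.6] circ [549.6, 250.4, 22.3]
```

View pics/side3c.png

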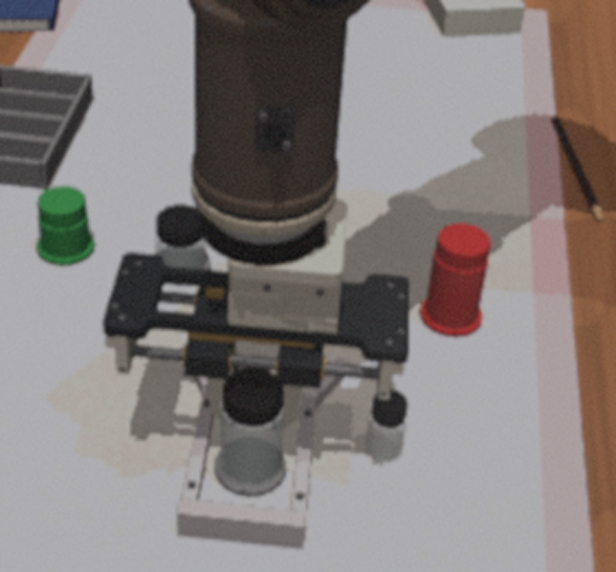

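The tall jar is upright between the rails at (250,460), with about 22 mm left to the stop. The last stretch goes slower.

>>> arm_command --pt "26 0 8 0 0 0 0" --pt "26 0 6 0 0 0 0" --pt "26 0 4 0 0 0 0" --pt "26 0 3 0 0 0 0" --pt "26 0 0 0 0 0 0"

```text
clock: 8.1
position: [0.5487, 0.2432, 0.2032]
ee_rot: [-0.041, 1.57, 0.042]
force: [-0.6, -0.7, -0.1]
width: 0.284
```

Run:
```python
from h import *
s,p=pose();a=np.radians(p[3]);P=np.array([p[0]+26*np.cos(a),p[1]+26*np.sin(a)])
print("expected jar",P.round(1),p.round(1),s["force"].round(1))
d=get_image("side")
print([(np.round(r["point"],3),round(r["p"],2)) for t in("tall_jar","lane") for r in pinpoint("side",t)])
caps("side",.074,.085,P/1000,.03)
```

```text
expected jar [547.3 269.2] [548.7 243.2 203.2  93. ] [-0.6 -0.7 -0.1]
[(array([0.547, 0.269, 0.002]), 0.89), (array([0.417, 0.067, 0.   ]), 0.71), (array([ 0.544,  0.3  , -0.   ]), 0.86)]
side 543 mean [546.8 272.6  80.5] circ [548.2, 270.0, 22.9]
```

The tall jar is at lane y of about -29 mm, roughly 4 mm off the stop and centred, so step 1 is within bounds. Next I'll back off, rise and move behind the short jar.

Run:
```python
from h import *
s,p=pose();h=np.radians(p[3])
b=p-[30*np.cos(h),30*np.sin(h),0,0]
u=b+[0,0,90,0]
plan(line(p,b,2)+line(b,u,3)+line(u,[666.5,15.5,293,132],6)+line([666.5,15.5,293,132],[666.5,15.5,203,132],3),26)
```

```text
t 8.3 pose [548.8 243.  203.3  93. ] F [0.6 0.4 0.6] w 0.285
[[26, -0.0, -15.0, -0.0, -0.0, 0, 0], [26, -0.0, -15.0, -0.0, -0.0, 0, 0], [26, -30.0, 0.0, 0.0, -0.0, 0, 0], [26, -30.0, 0.0, 0.0, -0.0, 0, 0], [26, -30.0, 0.0, 0.0, -0.0, 0, 0]]
[[26, 0.0, -34.0, 17.5, -6.5, 0, 0], [26, 0.0, -35.5, 14.0, -6.5, 0, 0], [26, 0.0, -37.0, 9.5, -6.5, 0, 0], [26, 0.0, -38.0, 5.0, -6.5, 0, 0], [26, 0.0, -38.0, 1.0, -6.5, 0, 0]]
[[26, 0.5, -38.0, -3.5, -6.5, 0, 0], [26, 30.0, -0.0, 0.0, 0.0, 0, 0], [26, 30.0, -0.0, 0.0, 0.0, 0, 0], [26, 30.0, -0.0, 0.0, 0.0, 0, 0]]
end [666.3  15.4 202.8 132. ]
```

>>> arm_command --pt "26 0 -15 0 0 0 0" --pt "26 0 -15 0 0 0 0" --pt "26 -30 0 0 0 0 0" --pt "26 -30 0 0 0 0 0" --pt "26 -30 0 0 0 0 0"

```text
clock: 8.93
position: [0.5505, 0.2113, 0.294]
ee_rot: [-0.041, 1.571, 0.04]
force: [0.8, 0.2, 0.2]
width: 0.281
```

>>> arm_command --pt "26 0 -34 17.5 -6.5 0 0" --pt "26 0 -35.5 14 -6.5 0 0" --pt "26 0 -37 9.5 -6.5 0 0" --pt "26 0 -38 5 -6.5 0 0" --pt "26 0 -38 1 -6.5 0 0"

```text
clock: 9.55
position: [0.6474, 0.0454, 0.2931]
ee_rot: [-0.488, 1.516, 0.487]
force: [-0.3, -0.8, -0.2]
width: 0.282
```

>>> arm_command --pt "26 0.5 -38 -3.5 -6.5 0 0" --pt "26 0 0 0 0 0 0"

```text
clock: 9.8
position: [0.6672, 0.0093, 0.2917]
ee_rot: [-0.571, 1.496, 0.567]
force: [-0.9, -0.0, 0.0]
width: 0.282
```

Run:
```python
from h import *
s,p=pose();print(s["joints"].round(2),s["force"].round(1))
d=get_image("side")
print([(t,np.round(r["point"],3),round(r["p"],2)) for t in("tall_jar","short_jar") for r in pinpoint("side",t)])
caps("side",.074,.085,(.547,.27),.03);caps("top",.074,.085,(.547,.27),.03)
caps("side",.046,.058,(.64,.044),.03);caps("top",.046,.058,(.64,.044),.03)
plan([[666.5,15.5,233,132],[666.5,15.5,203,132]],26)
cv2.imwrite("pics/side4c.png",cv2.resize(cv2.cvtColor(d["frame"][100:360,180:460],cv2.COLOR_RGB2BGR),None,fx=2.2,fy=2.2,interpolation=cv2.INTER_CUBIC))
```

```text
[ 0.32  0.7  -0.68  1.54  0.48  1.07  0.25] [-0.9 -0.   0. ]
[('tall_jar', array([0.418, 0.067, 0.003]), 0.94), ('tall_jar', array([0.545, 0.268, 0.002]), 0.84), ('short_jar', array([0.74 , 0.041, 0.002]), 0.91), ('short_jar', array([0.643, 0.043, 0.005]), 0.73)]
side 555 mean [546.2 272.4  80.5] circ [546.3, 269.5, 20.8]
top 580 mean [548.7 267.6  80. ] circ [548.9, 268.1, 20.2]
side 297 mean [638.2  48.   52.3] circ [639.0, 45.1, 21.4]
top 517 mean [640.7  43.3  51.9] circ [641.1, 43.1, 19.9]
t 10.15 pose [665.9  16.4 293.  132.1] F [ 0.1  0.5 -0.2] w 0.283
[[26, 60.0, -1.0, -0.0, 0.0, 0, 0], [26, 30.0, -0.0, -0.0, 0.0, 0, 0]]
end [666.6  15.7 203.  132.1]
```

View pics/side4c.png

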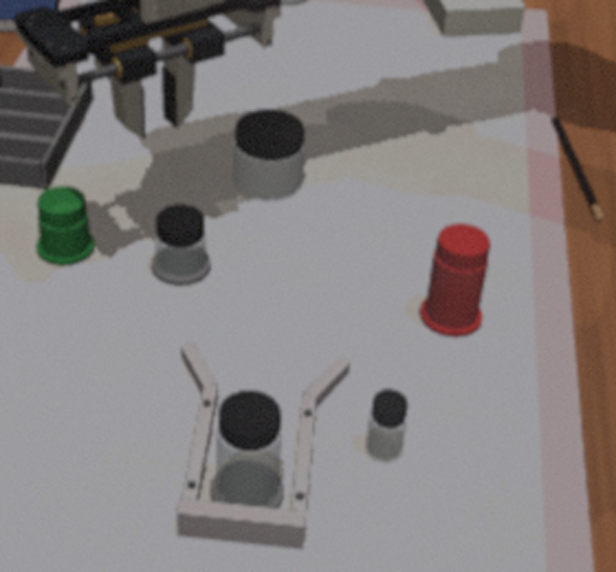

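The tall jar stands upright at (250,440), next to the stop. The fingers are above and behind the short jar (180,245). Going down and planning the second push.

>>> arm_command --pt "26 45 -1 0 0 0 0" --pt "26 35 0 0 0 0 0" --pt "26 10 0 0 0 0 0" --pt "26 0 0 0 0 0 0"

```text
clock: 10.65
position: [0.667, 0.0152, 0.2029]
ee_rot: [-0.574, 1.494, 0.574]
force: [0.3, 0.3, -0.4]
width: 0.279
```

Run:
```python
from h import *
s,p=pose();print(s["joints"].round(2));z=203
plan(line(p,tool(640,44,132,z),2)+jarpath([(640,44,132,z),(562,131,132,z),(552.5,172,93,z)],[11,6]),26)
```

```text
[ 0.28  0.8  -0.63  1.61  0.56  0.92  0.19]
t 10.65 pose [667.   15.2 202.9 132.1] F [ 0.3  0.3 -0.4] w 0.279
[[26, -0.0, 6.5, -0.5, 0.0, 0, 0], [26, -0.0, 7.0, -0.5, 0.0, 0, 0], [26, -0.0, 10.5, 0.5, 0.0, 0, 0], [26, -0.0, 10.5, -0.0, 0.0, 0, 0], [26, -0.0, 11.0, -0.0, 0.0, 0, 0]]
[[26, -0.0, 10.5, -0.0, 0.0, 0, 0], [26, -0.0, 10.5, -0.0, 0.0, 0, 0], [26, -0.0, 10.5, -0.0, 0.0, 0, 0], [26, -0.0, 11.0, -0.0, 0.0, 0, 0], [26, -0.0, 10.5, -0.0, 0.0, 0, 0]]
[[26, -0.0, 10.5, 0.0, 0.0, 0, 0], [26, -0.0, 10.5, 0.0, 0.0, 0, 0], [26, -0.0, 11.0, 0.0, 0.0, 0, 0], [26, -0.0, 6.0, 0.5, 6.5, 0, 0], [26, -0.0, 6.5, -0.0, 6.5, 0, 0]]
[[26, -0.0, 7.0, -1.5, 6.5, 0, 0], [26, -0.0, 7.0, -1.5, 6.5, 0, 0], [26, -0.0, 7.5, -2.5, 6.5, 0, 0], [26, -0.0, 7.0, -3.5, 6.5, 0, 0]]
end [553.9 146.  202.9  93.1]
```

>>> arm_command --pt "26 0 6.5 -0.5 0 0 0" --pt "26 0 5 -0.5 0 0 0" --pt "26 0 8 0.5 0 0 0" --pt "26 0 10.5 0 0 0 0" --pt "26 0 10.5 0 0 0 0"

```text
clock: 11.28
position: [0.6392, 0.045, 0.2031]
ee_rot: [-0.574, 1.493, 0.573]
force: [0.8, -1.5, 1.4]
width: 0.284
```

>>> arm_command --pt "26 0 10.5 0 0 0 0" --pt "26 0 10.5 0 0 0 0" --pt "26 0 10.5 0 0 0 0" --pt "26 0 11 0 0 0 0" --pt "26 0 10.5 0 0 0 0"

```text
clock: 11.9
position: [0.6035, 0.0844, 0.2027]
ee_rot: [-0.574, 1.494, 0.574]
force: [1.3, -1.1, 1.5]
width: 0.288
```

```bash
cat > chk.py <<'E'
from h import *
def chk():
    s,p=pose();a=np.radians(p[3]);P=np.array([p[0]+26*np.cos(a),p[1]+26*np.sin(a)])
    print("expected jar",P.round(1),p.round(1),s["force"].round(1))
    get_image("side")
    print([(np.round(r["point"],3),round(r["p"],2)) for r in pinpoint("side","short_jar")])
    caps("side",.046,.058,P/1000,.025)
    return P,p
E
python3 - <<'E'
from chk import *
P,p=chk();z=p[2]
plan(jarpath([(*P,132,z),(562,131,132,z),(552.5,172,93,z)],[3,6]),26)
E
```

```text
expected jar [586.1 103.7] [603.5  84.4 202.7 132. ] [ 1.3 -1.1  1.5]
[(array([0.74 , 0.042, 0.002]), 0.77), (array([0.588, 0.104, 0.006]), 0.69)]
side 386 mean [585.  107.1  52.4] circ [586.0, 102.9, 23.9]
t 12.05 pose [603.3  84.6 202.6 132.1] F [ 0.1 -0.7  0.2] w 0.284
[[26, -0.0, 12.0, 0.0, 0.0, 0, 0], [26, -0.0, 12.0, 0.5, 0.0, 0, 0], [26, -0.0, 12.0, -0.0, 0.0, 0, 0], [26, -0.0, 6.5, 0.5, 6.5, 0, 0], [26, -0.0, 6.5, -0.5, 6.5, 0, 0]]
[[26, -0.0, 7.0, -1.0, 6.5, 0, 0], [26, -0.0, 7.0, -1.5, 6.5, 0, 0], [26, -0.0, 7.0, -2.5, 6.5, 0, 0], [26, -0.0, 7.5, -3.5, 6.5, 0, 0]]
end [553.9 146.2 202.6  93.1]
```

The jar follows exactly. Now the turn into the mouth.

>>> arm_command --pt "26 0 12 0 0 0 0" --pt "26 0 12 0.5 0 0 0" --pt "26 0 12 0 0 0 0" --pt "26 0 6.5 0.5 6.5 0 0" --pt "26 0 6.5 -0.5 6.5 0 0"

```text
clock: 12.68
position: [0.5713, 0.1218, 0.2026]
ee_rot: [-0.394, 1.535, 0.395]
force: [1.2, -0.8, 0.1]
width: 0.282
```

>>> arm_command --pt "26 0 7 -1 6.5 0 0" --pt "26 0 7 -1.5 6.5 0 0" --pt "26 0 7 -2.5 6.5 0 0" --pt "26 0 7.5 -3.5 6.5 0 0"

```text
clock: 13.18
position: [0.5539, 0.1461, 0.2026]
ee_rot: [-0.039, 1.571, 0.039]
force: [-0.5, -0.9, 1.2]
width: 0.282
```

Run:
```python
from chk import *
P,p=chk();z=p[2]
plan(jarpath([(*P,p[3],z),(550.5,206,93,z)],[4]),26)
```

```text
expected jar [552.7 172.1] [553.9 146.1 202.6  92.8] [-0.5 -0.9  1.2]
[(array([0.741, 0.044, 0.005]), 0.76), (array([0.553, 0.17 , 0.004]), 0.71)]
side 464 mean [551.7 175.2  52.5] circ [552.7, 171.1, 24.4]
t 13.32 pose [554.2 146.4 202.8  93.2] F [ 0.2 -1.3 -0.4] w 0.281
[[26, 0.0, 8.0, -0.5, 0.5, 0, 0], [26, 0.0, 8.5, 0.0, -0.0, 0, 0], [26, 0.0, 8.5, -0.0, -0.0, 0, 0], [26, 0.0, 8.5, -0.0, -0.5, 0, 0]]
end [552.  179.8 202.8  93.2]
```

>>> arm_command --pt "26 0 8 -0.5 0 0 0" --pt "26 0 8.5 0 0 0 0" --pt "26 0 8.5 0 0 0 0" --pt "26 0 8.5 0 0 0 0"

```text
clock: 13.82
position: [0.5525, 0.1795, 0.2027]
ee_rot: [-0.042, 1.57, 0.042]
force: [0.0, -0.5, 0.1]
width: 0.286
```

>>> arm_command --pt "26 0 6 0 0 0 0" --pt "26 0 4 0 0 0 0" --pt "26 0 3 0 0 0 0" --pt "26 0 2 0 0 0 0" --pt "26 0 0 0 0 0 0"

```text
clock: 14.45
position: [0.5517, 0.1936, 0.2027]
ee_rot: [-0.041, 1.57, 0.041]
force: [0.3, -1.6, 0.3]
width: 0.282
```

Run:
```python
from chk import *
P,p=chk();caps("side",.074,.085,(.547,.27),.03)
```

```text
expected jar [550.4 219.6] [551.7 193.6 202.7  93. ] [ 0.3 -1.6  0.3]
[(array([0.554, 0.218, 0.006]), 0.66), (array([0.74 , 0.043, 0.   ]), 0.66)]
side 313 mean [550.  213.9  53.3] circ [550.7, 216.0, 23.0]
side 559 mean [546.2 272.6  80.5] circ [546.0, 269.6, 21.5]
```

The short jar is right behind the tall one. I'll back off, rise and verify.

>>> arm_command --pt "26 0 -12 0 0 0 0" --pt "26 0 -15 0 0 0 0" --pt "26 0 -15 0 0 0 0" --pt "26 -35 0 0 0 0 0" --pt "26 -40 0 0 0 0 0"

```text
clock: 15.28
position: [0.5538, 0.1502, 0.278]
ee_rot: [-0.041, 1.572, 0.04]
force: [0.6, 0.4, 0.2]
width: 0.279
```

>>> arm_command --pt "26 -30 -50 0 0 0 0" --pt "26 0 -50 0 0 0 0" --pt "26 0 -40 0 0 0 0" --pt "26 0 0 0 0 0 0"

```text
clock: 15.78
position: [0.5612, 0.0067, 0.3074]
ee_rot: [-0.038, 1.571, 0.034]
force: [-1.1, 0.4, -0.2]
width: 0.283
```

Run:
```python
from h import *
s,p=pose();print(p.round(1),s["force"].round(1))
for c in("side","top"):
    d=get_image(c)
    print([(t,np.round(r["point"],3),round(r["p"],2)) for t in("tall_jar","short_jar","wide_jar") for r in pinpoint(c,t)])
    if c=="side": cv2.imwrite("pics/side5c.png",cv2.resize(cv2.cvtColor(d["frame"][100:360,180:460],cv2.COLOR_RGB2BGR),None,fx=2.2,fy=2.2,interpolation=cv2.INTER_CUBIC))
    caps(c,.074,.085,(.547,.27),.03);caps(c,.046,.056,(.551,.218),.03);caps(c,.054,.066,(.587,-.092),.04)
```

```text
[561.2   6.7 307.4  92.6] [-1.1  0.4 -0.2]
[('tall_jar', array([0.417, 0.066, 0.001]), 0.72), ('tall_jar', array([0.546, 0.268, 0.004]), 0.65), ('short_jar', array([0.74 , 0.042, 0.004]), 0.93), ('short_jar', array([0.553, 0.219, 0.005]), 0.64), ('wide_jar', array([ 0.586, -0.097,  0.004]), 0.9)]
side 552 mean [546.3 272.4  80.6] circ [547.0, 269.9, 20.8]
side 271 mean [549.1 215.2  53. ] circ [549.6, 219.0, 20.3]
side 429 mean [583.7 -83.1  60.3] circ [585.8, -89.6, 31.7]
[('tall_jar', array([ 0.545,  0.271, -0.   ]), 0.95), ('tall_jar', array([ 0.418,  0.064, -0.   ]), 0.78)]
top 584 mean [548.7 267.5  80. ] circ [548.9, 268.0, 20.0]
top 539 mean [551.9 217.9  51.9] circ [552.0, 223.1, 24.6]
top few 0
```

View pics/side5c.png

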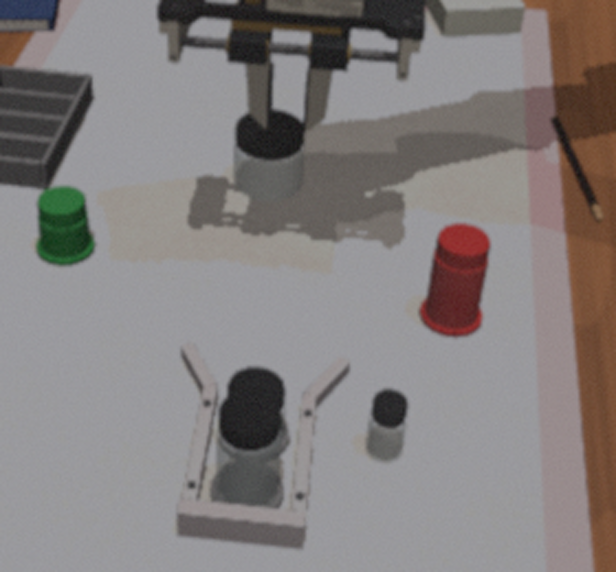

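Both jars stand upright in single file in the lane, tall at (250,420) and short behind it at (255,390). The other objects are where they were. Centre distance is about 51 mm (limit 67), tall jar at lane y of about -29 mm, short at about -79 mm. Handing in.

```bash
python3 -c "
from cell import arm
print(arm.sign_off())"
```

```text
the job is handed in; nothing more can be done
None
```

I pushed both footed jars into the lane without lifting them, the tall one first and then the short one. I used the two fingers, set 26 mm apart, as a V-shaped cradle. The job was handed in at about 16 s of the 54 s; sign-off gives no verdict.

Last checks, from both cameras unless noted:
- **Tall jar:** upright, about 4 mm from touching the stop (17 mm allowed) and centred to about 2 mm.
- **Short jar:** upright, right behind the tall one. Centre distance is about 51 mm, which leaves a gap of about 1 mm between the feet.
- **Other objects:** the wide jar is within about 3 mm of where it started (side camera only, as the arm hid it from the top one). The red jar's measured position and the green jar's are unchanged.
- **Robot:** clear of everything when I handed in.

**Disagreements:**
- The two cameras differ by about 2 mm, which is within their calibration.
- The last top-view cap circle for the short jar came out too large (24.6 mm radius instead of 20), probably because it picked up part of the tall jar. I used the average of the points there instead.
- At first contact with the tall jar the arm read a brief upward force of 4.7 N. It was zero once at rest, and I raised the tips a few mm as a precaution.

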